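# Find the loose hold-down bolt and hold its cap open

## Robot

A 6-joint arm with a two-finger parallel gripper is mounted at the origin on the work surface. World frame = base frame: x ahead of the robot, y to its left, z up, the work surface at z = 0. Lengths are in m, angles in degrees, forces in N, time in s.
With the tool pointing down it reaches from about 0.4 to 0.825 m from the base axis. Payload 7 kg.
Tool frame: the origin (TCP) lies midway between the tips of the shut fingers; the grasp point (between the pads) lies 19 mm behind it (ctrl.grip_point_offset is the distance from the TCP to the grasp point, in m); x points along the fingers, y is the direction in which the jaws open and shut, and the axes are right-handed (so a half turn about x gives the same grasp; the last joint's range is limited). The gripper opens to 88 mm and grips with 3 to 60 N. Pads are 19 mm wide; open, the fingers measure 130 mm over their backs; the gripper's body (78 mm by 193 mm) begins 47 mm behind the grasp point.
Start: joints at [-54.368, 20.546, 0.682, 0, -70.136, -16.507], TCP at [0.221, -0.638, 0.227] pointing down, gripper open.
Joint ranges: [-176.03, 176.03], [-82.01, 121.73], [-58.28, 71.71], [-173.87, 95.51], [-174.79, -0.11], [-173.66, 173.66]. Speed limits (degrees/s): [136.94, 136.94, 172.46, 180, 180, 180].

## Interface

Orientations are given as [roll, pitch, yaw] about the fixed x, y, z axes, in that order (R = Rz(yaw) Ry(pitch) Rx(roll)).
In Python, from plant import ctrl gives the robot as it stands.
- The arm moves only by the tool drive_tool, never from a script. Its argument "plan" is a list of rows, each a list of 3 entries, a list of its own where there are three numbers: the shift along the tool's x, y, z in m, then the turn, a rotation vector about the tool's x, y, z in degrees, then the opening, from 0 (shut) to 1 (fully open). In form: [[[dx, dy, dz], [wx, wy, wz], grip], ...]. A call has 1 to 20 rows; each row is the pose to reach, as a shift and turn from the pose measured when the call began, along the tool's axes at that moment; what a row does not reach only later rows make up. A row lasts 1/12 s, in which the tool goes at most 41.7 mm and 7.16 degrees, less where a joint would pass 70% of its speed; a pose out of reach is approached as far as the arm can. A call with a gripper value outside its range is refused whole. The fingers move at their own pace and stop on an object; the grip force is fixed at half the most. Time passes only in rows, so rows that repeat a pose let the fingers close. It gives the time, the measured TCP pose, the force and the opening at its end, in the units of the state.
- ctrl.get_obs(): the state, without advancing time (a new reading comes with each control period).
- ctrl.snapshot(name): name is "scene" or "top" or "wrist"; returns the picture (384x512x3 uint8, blue, green, red); there is no depth.
- ctrl.get_calibration(name): a dict with "fx", "fy", "cx", "cy" (pixels), "R" (3x3) and "t" (3): a world point X has camera coordinates R X + t. Camera axes: x right, y down, z forward; pixel columns grow to the right and rows downward; lengths in m; the calibration is good to about 2 mm. A picture is of the moment at which its call begins: read the wrist's pose just before it. get_calibration takes no time and is no camera call; for the wrist camera it gives the pose at the moment of the call.
- ctrl.close_job(): hands the job in, once; it reports no verdict.
Trained networks look in the newest picture that a camera, given by its name, has taken for a name from the list of things; names that differ only in an ending like _2 or _b are one class to them, and where a whole thing is asked for, a point or a joint stands for the part that bears it (a point fixed in the world has none). Each returns a list of dicts, best first, with "confidence" (0 to 1); they miss things now and then, are a little off and sometimes report something else, mostly with a low value. They report only what shows in the picture. A call takes as long as a camera call. They do not tell look-alikes from the thing itself.
- ctrl.cut_out(camera, name): "pixels" (384x512 bool, what is visible of it) and "pixel" ([column, row] in pixels, amid what is visible of it).
- ctrl.landmark_of(camera, name): "pixel" ([column, row] in pixels: a listed point, or the origin of a listed thing).
The state is a dict: "clock": time; "joint_pos": joint angles; "qvel": joint speeds; "tau": joint torques, N m; "tool_pos": TCP position; "orientation": TCP orientation; "force": force on the tool from outside, world axes, zero at the start; "moment": the same for the moment, N m; "opening": finger opening in m.
Only numpy, scipy, OpenCV 4.12 (cv2) and the standard library are available. Lean on these libraries where they do the work, as an engineer would, in place of code of your own. Each camera call takes 0.05 s, during which the arm holds its last target. There are 200 camera calls.

## Task

One of the three bolts that hold the temple model's bench blocks down is loose: tap the bolt ends from above, with all caps shut, until you find the one that drops. Then lift that bolt's hinged cap by its brass handle to at least half way towards upright and finish still holding it there, so that a colleague can get at the nut. Leave the other two caps shut, and do not disturb the paint jar, the spanner or the stack of tiles.

Things in the scene. Friction and masses are not known exactly. Their poses are not given: they have to be found in the camera images.
- block_a: One of three look-alike hold-down blocks screwed to the bench: a pale foot 110 x 90 x 8 mm, on it a red block 88 x 72 mm with its top 40 mm above the bench. Origin at the centre of the foot's underside, z up, x from the handle side towards the hinge side. The letter says nothing of where it stands; positions and yaw change, and only tapping tells which bolt is loose.
- bolt_a_top (a point): Centre of the flat top of this block's bolt, a steel stud of 18 mm diameter, 8 mm from the block's centre towards the hinge, sticking up through a 28 mm square window in the cap: 76 mm above the bench, 18 mm above the cap. A tight bolt hardly gives (about 1 mm); the loose one sinks 7 mm under a 2 to 3 N push and stays down. The point moves with it.
- cap_a_handle (a point): Centre of the brass T-handle on this block's cap: a round bar 14 mm in diameter and 30 mm long, lying parallel to the hinge (the block's y axis), its flat ends 30 mm apart to pinch from above. Cap shut: 35 mm from the block's centre, away from the hinge, 86 mm above the bench, 28 mm above the cap's top face. Its stem under the bar is 14 mm wide along the bar. The point moves with the cap.
- cap_a_hinge (a point): Middle of the cap's hinge axis, 45 mm from the block's centre on its +x side, 46 mm above the bench; the axis is the block's y axis.
- cap_a (a joint): Angle (rad) of this block's cap, an orange ribbed roof-like hood 90 x 72 mm, 140 g (varies), top face 58 mm above the bench when shut: 0 shut, growing to 1.5 as the handle side rises about the hinge. A light spring and its weight shut it whenever it is let go, under 2 N at the handle.
- block_b: One of three look-alike hold-down blocks screwed to the bench: a pale foot 110 x 90 x 8 mm, on it a red block 88 x 72 mm with its top 40 mm above the bench. Origin at the centre of the foot's underside, z up, x from the handle side towards the hinge side. The letter says nothing of where it stands; positions and yaw change, and only tapping tells which bolt is loose.
- bolt_b_top (a point): Centre of the flat top of this block's bolt, a steel stud of 18 mm diameter, 8 mm from the block's centre towards the hinge, sticking up through a 28 mm square window in the cap: 76 mm above the bench, 18 mm above the cap. A tight bolt hardly gives (about 1 mm); the loose one sinks 7 mm under a 2 to 3 N push and stays down. The point moves with it.
- cap_b_handle (a point): Centre of the brass T-handle on this block's cap: a round bar 14 mm in diameter and 30 mm long, lying parallel to the hinge (the block's y axis), its flat ends 30 mm apart to pinch from above. Cap shut: 35 mm from the block's centre, away from the hinge, 86 mm above the bench, 28 mm above the cap's top face. Its stem under the bar is 14 mm wide along the bar. The point moves with the cap.
- cap_b_hinge (a point): Middle of the cap's hinge axis, 45 mm from the block's centre on its +x side, 46 mm above the bench; the axis is the block's y axis.
- cap_b (a joint): Angle (rad) of this block's cap, an orange ribbed roof-like hood 90 x 72 mm, 140 g (varies), top face 58 mm above the bench when shut: 0 shut, growing to 1.5 as the handle side rises about the hinge. A light spring and its weight shut it whenever it is let go, under 2 N at the handle.
- block_c: One of three look-alike hold-down blocks screwed to the bench: a pale foot 110 x 90 x 8 mm, on it a red block 88 x 72 mm with its top 40 mm above the bench. Origin at the centre of the foot's underside, z up, x from the handle side towards the hinge side. The letter says nothing of where it stands; positions and yaw change, and only tapping tells which bolt is loose.
- bolt_c_top (a point): Centre of the flat top of this block's bolt, a steel stud of 18 mm diameter, 8 mm from the block's centre towards the hinge, sticking up through a 28 mm square window in the cap: 76 mm above the bench, 18 mm above the cap. A tight bolt hardly gives (about 1 mm); the loose one sinks 7 mm under a 2 to 3 N push and stays down. The point moves with it.
- cap_c_handle (a point): Centre of the brass T-handle on this block's cap: a round bar 14 mm in diameter and 30 mm long, lying parallel to the hinge (the block's y axis), its flat ends 30 mm apart to pinch from above. Cap shut: 35 mm from the block's centre, away from the hinge, 86 mm above the bench, 28 mm above the cap's top face. Its stem under the bar is 14 mm wide along the bar. The point moves with the cap.
- cap_c_hinge (a point): Middle of the cap's hinge axis, 45 mm from the block's centre on its +x side, 46 mm above the bench; the axis is the block's y axis.
- cap_c (a joint): Angle (rad) of this block's cap, an orange ribbed roof-like hood 90 x 72 mm, 140 g (varies), top face 58 mm above the bench when shut: 0 shut, growing to 1.5 as the handle side rises about the hinge. A light spring and its weight shut it whenever it is let go, under 2 N at the handle.
- jar: Bystander: paint jar 54 mm in diameter, 70 mm tall, black lid, red label, standing loose on the bench. Origin at the centre of its underside.
- spanner: Bystander: steel spanner 170 mm long lying on the bench beyond the blocks. Origin at about the middle of its underside, x along its length.
- tiles: Bystander: stack of orange model roof tiles, one rigid pack 60 x 50 x 40 mm, on the bench. Origin at the centre of its underside.
There are look-alikes about, which are no part of the job. What is shaped like the block_a but black or pink is not meant. What is shaped like the block_c but purple is not meant.

How it is judged:
By the outcome, as a careful person would: the job done as asked, in the order asked, and still so for the second after the job is handed in, while the arm keeps its last pose, push and grip.
It also fails if it takes over 48 s, if anything falls off the work surface, if the arm or the gripper's body presses on something with over 40 N, if the wrist force passes 120 N, or if a joint passes its speed limit or range.

## Working session

There is one attempt and no reset: what is moved stays moved. The work goes in short steps, Python scripts to look and compute and a tool call to move; the robot and the scene stay as the last step left them, time stands still between calls to the robot, and variables do not carry over. Pictures are saved under pics/ and viewed, about 8 in all and at most 12, crops included, and the job is handed in when it is done.

Besides the shell and the picture viewer there is one more tool, called after "Request:" by a JSON object that holds its "op" and its "data". drive_tool: Moves the arm, as the interface text tells. Its arguments: {"type":"object","properties":{"plan":{"type":"array","items":{"type":"array"}}},"required":["plan"]}

```bash
mkdir -p pics; cat > h.py <<'E'
import numpy as np, cv2
from plant import ctrl
from scipy.spatial.transform import Rotation as Rn
def tri(obs):
    # obs: list of (cal, pixel)
    A=[];b=[]
    for c,p in obs:
        R=np.array(c["R"]);t=np.array(c["t"])
        u=(p[0]-c["cx"])/c["fx"];v=(p[1]-c["cy"])/c["fy"]
        A+= [R[0]-u*R[2],R[1]-v*R[2]]; b+=[u*t[2]-t[0],v*t[2]-t[1]]
    return np.linalg.lstsq(np.array(A),np.array(b),rcond=None)[0]
def atz(c,p,z):
    R=np.array(c["R"]);t=np.array(c["t"]);C=-R.T@t
    d=R.T@np.array([(p[0]-c["cx"])/c["fx"],(p[1]-c["cy"])/c["fy"],1]);return C+d*(z-C[2])/d[2]
def proj(c,X):
    q=np.array(c["R"])@np.asarray(X)+np.array(c["t"]);return np.array([c["fx"]*q[0]/q[2]+c["cx"],c["fy"]*q[1]/q[2]+c["cy"]])
E
python3 - <<'E'
from h import *
o=ctrl.get_obs();print(o)
ims=[]
H={'bolt_a_top':.076,'cap_a_handle':.086,'cap_a_hinge':.046,'block_a':0,'jar':0,'spanner':0,'tiles':0}
for n in ("top","scene"):
    im=ctrl.snapshot(n);c=ctrl.get_calibration(n);cv2.imwrite(f'pics/{n}0.png',im);ims.append(im)
    print(n,c)
    for k,z in H.items():
        for d in ctrl.landmark_of(n,k):
            print(n,k,round(d["confidence"],2),np.round(d["pixel"],1),np.round(atz(c,d["pixel"],z),4))
E
```

```text
{'clock': 0.0, 'joint_pos': array([-5.43704626e+01,  2.05918646e+01,  6.34161301e-01, -2.11317837e-02,
       -7.01353496e+01, -1.65063646e+01]), 'qvel': array([ 0.06240286,  0.05066646,  0.00155821,  0.04401613, -0.06539904,
       -0.10386538]), 'tau': array([-3.76070716e-05, -5.82720244e+01,  2.93048662e+01,  6.99722528e+00,
        6.72475944e-03, -1.51710210e-04]), 'tool_pos': array([ 0.22094624, -0.63730004,  0.2256176 ]), 'orientation': array([ 94.45721317,  89.90484958, 113.57318922]), 'force': array([0.01874407, 0.14220155, 0.03994612]), 'moment': array([ 0.02762307, -0.01562284, -0.03372372]), 'opening': 0.08776081920730908}
top {'fx': 366.90085786746994, 'fy': 366.90085786746994, 'cx': 254.5455308725249, 'cy': 186.975342070048, 'R': array([[-0.00751992, -0.99994921, -0.00670996],
       [-0.99167002,  0.00832017, -0.12853541],
       [ 0.12858471,  0.00568749, -0.99168222]]), 't': array([0.0036732 , 0.59146029, 0.92351628])}
top bolt_a_top 0.6 [301.5 118.8] [ 0.7627 -0.1236  0.076 ]
top bolt_a_top 0.55 [252.1 261.3] [0.4028 0.0061 0.076 ]
top bolt_a_top 0.45 [248.7 196.6] 
[... 2068 characters left out ...]
 0.046 ]
scene cap_a_hinge 0.74 [287. 180.] [0.4284 0.0014 0.046 ]
scene cap_a_hinge 0.63 [182.2 227.6] [ 0.7933 -0.133   0.046 ]
scene block_a 0.83 [317.2 225.6] [0.5421 0.1649 0.    ]
scene block_a 0.82 [195.6 233.8] [ 0.7529 -0.1228  0.    ]
scene block_a 0.81 [269.4 209.9] [0.5439 0.0029 0.    ]
scene block_a 0.75 [362.9 266.2] [0.6399 0.343  0.    ]
scene block_a 0.68 [213.9 197.9] [ 0.576  -0.1862  0.    ]
scene block_a 0.67 [289.  184.8] [ 0.3867 -0.0128  0.    ]
scene block_a 0.65 [209.4 180.7] [ 0.4986 -0.2617  0.    ]
scene jar 0.89 [399.6 240.2] [ 0.4875  0.3933 -0.    ]
scene spanner 0.85 [240.1 251.3] [0.7524 0.0314 0.    ]
scene tiles 0.6 [159.9 184.9] [ 0.6036 -0.3922  0.    ]
```

```bash
python3 - <<'E'
import cv2
im=cv2.imread('pics/top0.png');cv2.imwrite('pics/top0c.png',cv2.resize(im[70:310,90:420],None,fx=2.4,fy=2.4,interpolation=cv2.INTER_CUBIC))
im=cv2.imread('pics/scene0.png');cv2.imwrite('pics/scene0c.png',cv2.resize(im[120:300,130:430],None,fx=2.6,fy=2.6,interpolation=cv2.INTER_CUBIC))
E
```

```text
(no output)
```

View pics/top0c.png

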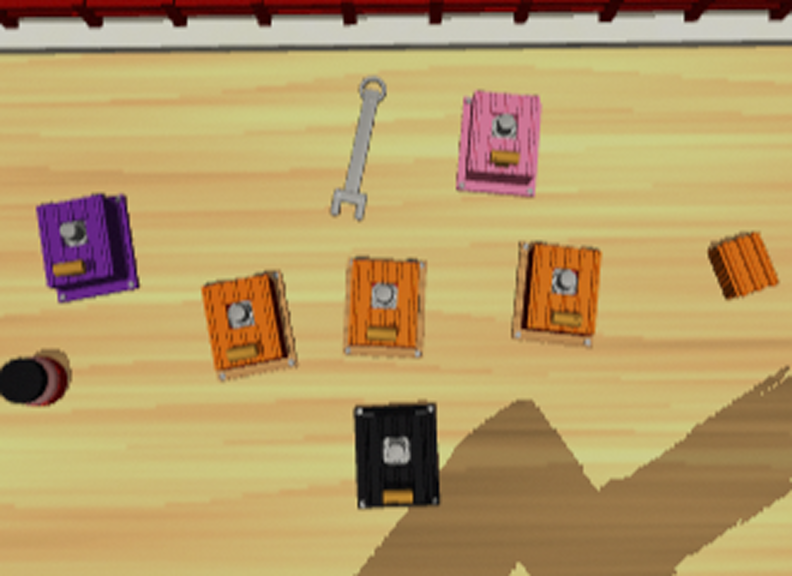

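View pics/scene0c.png

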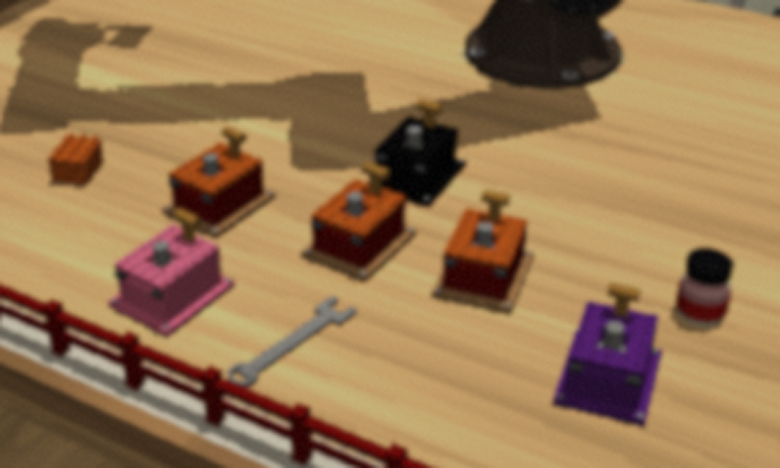

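Cropped pictures: six blocks in the top view. The orange-capped, red-bodied blocks with pale feet are at full-frame pixels of about (190,205), (250,197) and (324,192), and these fit the description. Black (255,260), pink (298,128) and purple (125,173) are look-alikes. All handles point towards the robot. The jar, spanner and tiles are clear of the blocks. Next I measure the bolts and handles by colour in both views.

```bash
python3 - <<'E'
from h import *
T=cv2.imread('pics/top0.png');S=cv2.imread('pics/scene0.png')
ct,cs=ctrl.get_calibration("top"),ctrl.get_calibration("scene")
def blobs(im,lo,hi,roi,amin):
    h=cv2.inRange(cv2.cvtColor(im,cv2.COLOR_BGR2HSV),lo,hi);m=np.zeros_like(h);x0,y0,x1,y1=roi;m[y0:y1,x0:x1]=h[y0:y1,x0:x1]
    n,l,s,c=cv2.connectedComponentsWithStats(m);return [(np.round(c[i],1),s[i][4],s[i][:4]) for i in range(1,n) if s[i][4]>=amin]
for p in ((249,209),(250,193),(245,190)): print(cv2.cvtColor(T,cv2.COLOR_BGR2HSV)[p[1],p[0]])
for nm,im,roi in (("top",T,(170,170,345,232)),("scene",S,(190,160,340,240))):
    print(nm,"grey");[print(*b) for b in blobs(im,(0,0,90),(180,60,255),roi,12)]
    print(nm,"brass");[print(*b) for b in blobs(im,(14,150,90),(24,255,230),roi,15)]
    print(nm,"orange");[print(*b) for b in blobs(im,(4,180,140),(13,255,255),roi,100)]
c=ctrl.get_calibration("wrist");R=np.array(c["R"]);print("wristcam pos",-R.T@np.array(c["t"]),"axis",R[2],c["fx"])
o=ctrl.get_obs();Rt=Rn.from_euler('xyz',o['orientation'],degrees=True).as_matrix();print(np.round(Rt,3));print("cam in tool",Rt.T@(-R.T@np.array(c["t"])-o['tool_pos']))
# candidate priors: network handle pairs
for a,b in (((247.7,209.9),(275,186.4)),((248.7,196.6),(267.9,196.4)),((193.9,207.6),(317.2,225.6))):
    print(np.round(tri([(ct,a),(cs,b)]),4))
E
```

```text
[ 19 188 187]
[ 23  12 167]
[ 10  35 153]
top grey
[324.8 187. ] 74 [320 182  10  11]
[249.4 192.9] 87 [245 188  10  10]
[189.3 200.9] 69 [185 196  11  10]
top brass
[323.6 192.7] 462 [311 172  27  36]
[322.4 176.4] 33 [320 172   5   9]
[328.2 177.3] 36 [326 173   5   9]
[337.9 190.3] 69 [336 174   5  36]
[241.7 182.3] 29 [239 178   6   9]
[251.9 198.1] 495 [236 178  29  38]
[247.1 183.3] 19 [246 180   3   7]
[235.8 203.5] 37 [235 195   3  18]
[246.8 201.4] 25 [245 199   5   6]
[200.7 216.4] 49 [192 209  14  14]
[190.1 217.1] 89 [183 213  16   9]
top orange
[243.1 189.5] 143 [236 178  21  36]
[189.6 201.6] 614 [174 184  33  40]
scene grey
[316.  207.2] 13 [314 206   5   3]
[191.5 214. ] 12 [190 213   4   3]
[255.3 237.3] 26 [252 235   7   5]
scene brass
[295.4 160.6] 19 [291 160   9   3]
[219.  171.9] 29 [216 169   8   8]
[273.6 185. ] 36 [269 183  10   6]
[320.1 195.5] 28 [316 194   9   5]
[200.6 202.6] 40 [197 200   9   6]
scene orange
[212.3 184.9] 181 [196 176  33  17]
[267. 200.] 228 [251 190  33  19]
[316.3 211.3] 293 [302 201  30  20]
wristcam pos [ 0.15776112 -0.66006029  0.38580029] axis [ 0.24163845  0.08316142 -0.96679627] 319.929134963642
[[-0.    -0.328  0.945]
 [-0.     0.945  0.328]
 [-1.    -0.    -0.   ]]
cam in tool [-0.15919481 -0.00034998 -0.06717048]
[0.529  0.0154 0.0823]
[0.5643 0.0122 0.0655]
[ 0.5414  0.1643 -0.0007]
```

Request:
{"op": "drive_tool", "data": {"plan": [[[-0.024,0.4,0.487],[19,0,0],0],[[-0.024,0.4,0.487],[19,0,0],0],[[-0.024,0.4,0.487],[19,0,0],0],[[-0.024,0.4,0.487],[19,0,0],0],[[-0.024,0.4,0.487],[19,0,0],0],[[-0.024,0.4,0.487],[19,0,0],0],[[-0.024,0.4,0.487],[19,0,0],0],[[-0.024,0.4,0.487],[19,0,0],0],[[-0.024,0.4,0.487],[19,0,0],0],[[-0.024,0.4,0.487],[19,0,0],0],[[-0.024,0.4,0.487],[19,0,0],0],[[-0.024,0.4,0.487],[19,0,0],0],[[-0.024,0.4,0.487],[19,0,0],0],[[-0.024,0.4,0.487],[19,0,0],0],[[-0.024,0.4,0.487],[19,0,0],0],[[-0.024,0.4,0.487],[19,0,0],0],[[-0.024,0.4,0.487],[19,0,0],0],[[-0.024,0.4,0.487],[19,0,0],0],[[-0.024,0.4,0.487],[19,0,0],0],[[-0.024,0.4,0.487],[19,0,0],0]]}}

```text
clock: 2.47
tool_pos: [0.5496, -0.1013, 0.2507]
orientation: [-47.9, 90.0, -47.8]
force: [-0.6, -0.9, 0.3]
opening: 0.0006
```

```bash
cat > w.py <<'E'
from h import *
import sys,pickle
n=sys.argv[1]
c=ctrl.get_calibration("wrist");im=ctrl.snapshot("wrist");cv2.imwrite(f'pics/w{n}.png',im)
D={k:[(round(d["confidence"],2),np.array(d["pixel"])) for d in ctrl.landmark_of("wrist",k)] for k in ("bolt_a_top","cap_a_handle","cap_a_hinge","block_a")}
pickle.dump((c,D),open(f'w{n}.pkl','wb'))
Z=dict(bolt_a_top=.076,cap_a_handle=.086,cap_a_hinge=.046,block_a=0)
for k,v in D.items():
    for q,p in v: print(k,q,np.round(p,1),np.round(atz(c,p,Z[k]),4)[:2])
o=ctrl.get_obs();print(o['clock'],o['tool_pos'],o['opening'],o['force'])
cv2.imwrite(f'pics/w{n}b.png',cv2.resize(im,None,fx=1.5,fy=1.5,interpolation=cv2.INTER_CUBIC))
E
python3 w.py 1
```

```text
bolt_a_top 0.94 [363.3  32.6] [0.4124 0.0008]
bolt_a_top 0.8 [362.2 197.1] [0.575  0.0136]
cap_a_handle 0.83 [368.2 159.2] [0.5322 0.0128]
cap_a_handle 0.38 [ 43.2 209.5] [ 0.5861 -0.3273]
cap_a_hinge 0.88 [349.4 221.9] [0.6144 0.0111]
cap_a_hinge 0.55 [351.4  73.3] [0.4458 0.0006]
block_a 0.97 [464.2 162.8] [0.55   0.1676]
block_a 0.92 [196.1 187.2] [ 0.5826 -0.1805]
block_a 0.9 [342.  176.3] [0.5679 0.0109]
block_a 0.88 [343.   36.3] [0.4004 0.0005]
block_a 0.52 [244.5 301.1] [ 0.7532 -0.1181]
2.7167 [ 0.5499239  -0.10092196  0.25073645] 0.0005178503891762705 [-0.2482177  -0.4850139  -0.76539923]
```

View pics/w1b.png

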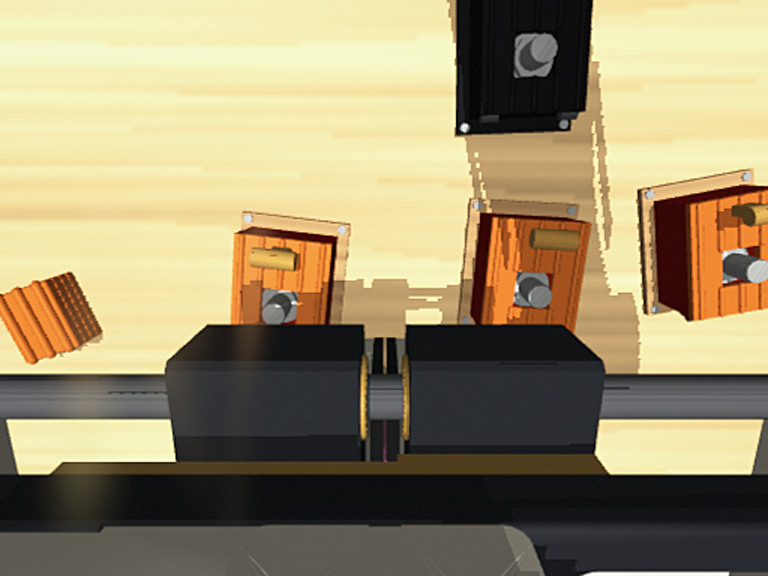

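The view shows the three orange blocks: handles at about (183,172), (369,159) and (500,142) in full pixels, and the right one's bolt partly hidden by the gripper. Next, a second, better-placed view.

Request:
{"op": "drive_tool", "data": {"plan": [[[0,0.09,0.09],[0,0,0],0],[[0,0.09,0.09],[0,0,0],0],[[0,0.09,0.09],[0,0,0],0],[[0,0.09,0.09],[0,0,0],0],[[0,0.09,0.09],[0,0,0],0],[[0,0.09,0.09],[0,0,0],0]]}}

```text
clock: 3.22
tool_pos: [0.6396, -0.0109, 0.2502]
orientation: [-162.0, 90.0, -162.0]
force: [0.1, 0.2, 0.3]
opening: 0.0006
```

```bash
python3 w.py 2
```

```text
bolt_a_top 0.66 [282.8 109.7] [0.5733 0.0159]
bolt_a_top 0.23 [81.4 79. ] [ 0.5442 -0.1832]
cap_a_handle 0.7 [283.5  64.8] [0.5322 0.0148]
cap_a_hinge 0.85 [274.4 146.9] [0.6141 0.0097]
block_a 0.85 [273.6 105. ] [0.5678 0.0105]
block_a 0.83 [120.8 115.6] [ 0.5807 -0.1794]
block_a 0.79 [399.9  91.1] [0.5514 0.1644]
3.4667 [ 0.63936675 -0.01164024  0.25141611] 0.0003072072315451767 [-0.05398546 -0.08489227 -0.21154182]
```

View pics/w2b.png

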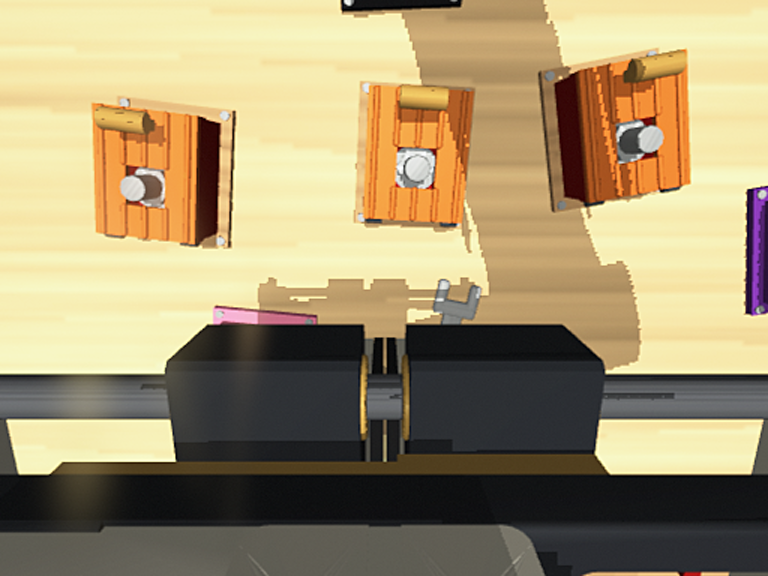

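The second view shows all three blocks clearly. In the 1.5x picture the bolt tops are at (132,188), (418,167) and (650,138), and the handles at (121,120), (424,98) and (657,65). I fit the block poses from these and the foot corners, and triangulate heights as a check.

```bash
python3 - <<'E'
from h import *
import pickle
from scipy.optimize import least_squares
c1,_=pickle.load(open('w1.pkl','rb'));c2,_=pickle.load(open('w2.pkl','rb'))
P=dict(bolt=(.008,0,.076),handle=(-.035,0,.086),nl=(-.055,-.045,.008),nr=(-.055,.045,.008),fl=(.055,-.045,.008),fr=(.055,.045,.008))
A={'R':[('bolt',c2,(132,188)),('handle',c2,(121,120)),('nl',c2,(122,97)),('nr',c2,(236,111)),('fr',c2,(231,247)),('handle',c1,(273,259)),('nl',c1,(244,211)),('nr',c1,(350,224))],
'M':[('bolt',c2,(418,167)),('handle',c2,(424,98)),('nl',c2,(362,81)),('nr',c2,(475,87)),('fl',c2,(355,223)),('handle',c1,(555,239)),('bolt',c1,(539,289)),('nl',c1,(471,198)),('nr',c1,(578,206))],
'L':[('bolt',c2,(650,138)),('handle',c2,(657,65)),('nl',c2,(540,71)),('fl',c2,(553,211)),('nl',c1,(638,189)),('nr',c1,(752,169)),('fl',c1,(652,315))]}
G=dict(R=(.58,-.18,0),M=(.568,.01,0),L=(.55,.165,0))
for k,L in A.items():
    def f(q):
        r=[]
        for n,c,p in L:
            l=P[n];X=np.array([q[0]+np.cos(q[2])*l[0]-np.sin(q[2])*l[1],q[1]+np.sin(q[2])*l[0]+np.cos(q[2])*l[1],l[2]])
            r+=list(proj(c,X)-np.array(p)/1.5)
        return np.array(r)
    s=least_squares(f,G[k],loss='soft_l1');q=s.x
    R=np.array([[np.cos(q[2]),-np.sin(q[2])],[np.sin(q[2]),np.cos(q[2])]])
    print(k,'pose',np.round(q[:2],4),'yaw',round(np.degrees(q[2]),2),'bolt',np.round(q[:2]+R@[.008,0],4),'handle',np.round(q[:2]+R@[-.035,0],4),'hinge',np.round(q[:2]+R@[.045,0],4))
    print('  res',np.round(f(q).reshape(-1,2),1).tolist())
    for n in ('bolt','handle'):
        o=[(c,np.array(p)/1.5) for m,c,p in L if m==n]
        if len(o)>1: print('  tri',n,np.round(tri(o),4))
E
```

```text
R pose [ 0.5812 -0.1807] yaw -6.82 bolt [ 0.5891 -0.1816] handle [ 0.5464 -0.1765] hinge [ 0.6259 -0.186 ]
  res [[1.1, 0.2], [2.6, 0.5], [-2.3, -1.2], [-1.4, -0.7], [-1.6, 0.1], [1.1, 0.2], [-0.9, 0.1], [0.4, 0.1]]
  tri handle [ 0.5459 -0.1772  0.0887]
M pose [0.5675 0.0121] yaw -3.11 bolt [0.5755 0.0117] handle [0.5326 0.014 ] hinge [0.6125 0.0097]
  res [[-0.0, 0.7], [-0.0, -0.1], [-1.3, -0.5], [0.4, 0.1], [-0.3, -0.5], [-0.7, 0.3], [1.1, 4.9], [-0.1, -0.1], [0.9, -1.4]]
  tri bolt [0.5742 0.0134 0.0637]
  tri handle [0.5325 0.0143 0.0865]
L pose [0.5484 0.1638] yaw 11.17 bolt [0.5562 0.1654] handle [0.514 0.157] hinge [0.5925 0.1725]
  res [[0.2, 0.1], [-1.2, 0.7], [-0.1, -0.3], [1.1, 0.4], [1.7, 0.1], [0.2, -1.2], [-2.7, -0.3]]
```

Poses fit to about 1 mm. Middle bolt first, gently.

Request:
{"op": "drive_tool", "data": {"plan": [[[0.03,0.0235,-0.064],[3,0,0],0],[[0.06,0.0235,-0.064],[3,0,0],0],[[0.1,0.0235,-0.064],[3,0,0],0],[[0.135,0.0235,-0.064],[3,0,0],0],[[0.16,0.0235,-0.064],[3,0,0],0],[[0.168,0.0235,-0.064],[3,0,0],0],[[0.172,0.0235,-0.064],[3,0,0],0],[[0.174,0.0235,-0.064],[3,0,0],0],[[0.176,0.0235,-0.064],[3,0,0],0],[[0.177,0.0235,-0.064],[3,0,0],0],[[0.178,0.0235,-0.064],[3,0,0],0],[[0.178,0.0235,-0.064],[3,0,0],0]]}}

```text
clock: 4.47
tool_pos: [0.577, 0.0121, 0.0758]
orientation: [12.6, 89.7, 9.6]
force: [-2.2, 0.3, 8.5]
opening: 0.0003
```

Middle bolt: 8.5 N at z = 0.0758, no sinking, so it is tight. Next the right one.

Request:
{"op": "drive_tool", "data": {"plan": [[[-0.025,0,0],[0,0,0],0],[[-0.045,-0.02,0.003],[0,0,0],0],[[-0.045,-0.06,0.007],[4,0,0],0],[[-0.045,-0.1,0.012],[4,0,0],0],[[-0.045,-0.14,0.016],[4,0,0],0],[[-0.045,-0.18,0.021],[4,0,0],0],[[-0.045,-0.193,0.022],[4,0,0],0],[[-0.025,-0.193,0.022],[4,0,0],0],[[-0.01,-0.193,0.022],[4,0,0],0],[[-0.005,-0.193,0.022],[4,0,0],0],[[-0.002,-0.193,0.022],[4,0,0],0],[[0,-0.193,0.022],[4,0,0],0],[[0.001,-0.193,0.022],[4,0,0],0],[[0.002,-0.193,0.022],[4,0,0],0],[[0.0025,-0.193,0.022],[4,0,0],0],[[0.0025,-0.193,0.022],[4,0,0],0]]}}

```text
clock: 5.8
tool_pos: [0.5895, -0.1817, 0.0738]
orientation: [13.3, 89.7, 6.4]
force: [-0.3, 0.2, 1.0]
opening: 0.0006
```

Request:
{"op": "drive_tool", "data": {"plan": [[[0.001,0,0],[0,0,0],0],[[0.002,0,0],[0,0,0],0],[[0.003,0,0],[0,0,0],0],[[0.0035,0,0],[0,0,0],0],[[0.0035,0,0],[0,0,0],0]]}}

```text
clock: 6.22
tool_pos: [0.5896, -0.1816, 0.0702]
orientation: [13.7, 89.7, 6.7]
force: [-0.5, 0.2, 1.5]
opening: 0.0003
```

Request:
{"op": "drive_tool", "data": {"plan": [[[0.001,0,0],[0,0,0],0],[[0.002,0,0],[0,0,0],0],[[0.003,0,0],[0,0,0],0],[[0.003,0,0],[0,0,0],0]]}}

```text
clock: 6.55
tool_pos: [0.5898, -0.1816, 0.0686]
orientation: [8.8, 89.6, 1.9]
force: [-5.9, 1.5, 13.9]
opening: 0.0005
```

The right bolt sank to 0.0686 (about 7 mm) under roughly 1–2 N and then bottomed out, so it is the loose one. I back off, open the fingers and look again before grasping.

Request:
{"op": "drive_tool", "data": {"plan": [[[-0.02,0,0],[0,0,0],0],[[-0.06,0,0.01],[0,0,0],0.6],[[-0.1,0,0.025],[0,0,0],0.6],[[-0.14,0,0.04],[0,0,0],0.6],[[-0.17,0,0.04],[0,0,0],0.6],[[-0.17,0,0.04],[0,0,0],0.6],[[-0.17,0,0.04],[0,0,0],0.6]]}}

```text
clock: 7.13
tool_pos: [0.6297, -0.1865, 0.2411]
orientation: [8.6, 89.4, 1.7]
force: [0.8, 0.7, -1.7]
opening: 0.0342
```

```bash
python3 w.py 3; python3 - <<'E'
from h import *
import pickle
c,_=pickle.load(open('w3.pkl','rb'));im=cv2.imread('pics/w3.png')
for X in ((.589,-.1816,.069),(.5464,-.1765,.086),(.5464+.0018,-.1765+.0149,.086),(.5464-.0018,-.1765-.0149,.086)):
    p=proj(c,X);print(np.round(p,1));cv2.drawMarker(im,tuple(int(round(v)) for v in p),(255,0,0),cv2.MARKER_CROSS,5)
cv2.imwrite('pics/w3m.png',cv2.resize(im[20:220,150:400],None,fx=3,fy=3,interpolation=cv2.INTER_CUBIC))
o=ctrl.get_obs();print(np.round(Rn.from_euler('xyz',o['orientation'],degrees=True).as_matrix(),4))
E
```

```text
bolt_a_top 0.9 [455.2  94.9] [0.5754 0.0147]
cap_a_handle 0.57 [462.7  44.5] [0.5317 0.0135]
cap_a_hinge 0.56 [434.6 133.4] [0.6146 0.012 ]
block_a 0.86 [252.9 120.1] [ 0.5786 -0.1837]
block_a 0.71 [412.7  89.2] [0.566  0.0095]
7.3833 [ 0.62771643 -0.18635909  0.2373217 ] 0.05090293718331748 [-0.10965745 -0.24799528 -0.69877338]
[255.6 133.3]
[255.5  88.2]
[271.6  88.2]
[239.4  88.2]
[[ 3.900e-03  1.201e-01  9.927e-01]
 [ 5.000e-04  9.928e-01 -1.201e-01]
 [-1.000e+00  1.000e-03  3.800e-03]]
```

View pics/w3m.png

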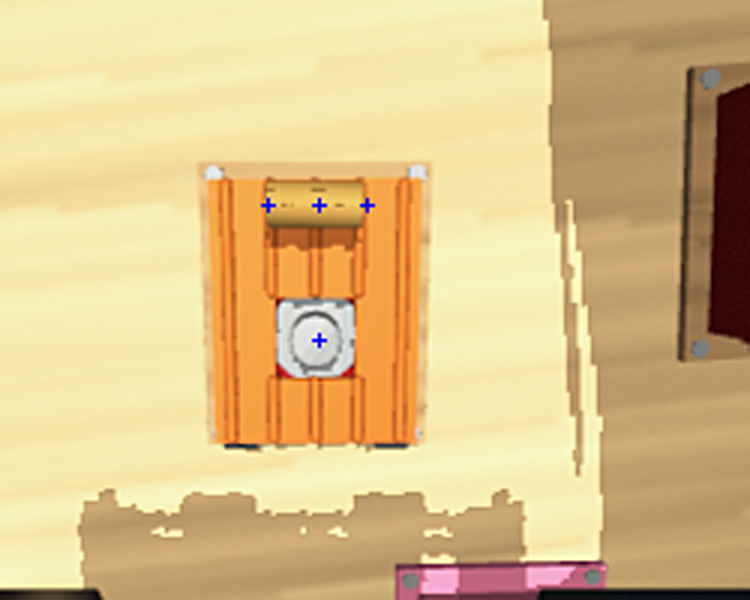

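The crosses (modelled handle ends and sunken bolt) fall on the brass bar and on the stud, and the stud now sits visibly lower in the window. The block is aligned with the tool. Grasping the handle.

Request:
{"op": "drive_tool", "data": {"plan": [[[0.02,0,-0.035],[0,0,0],0.6],[[0.04,-0.001,-0.07],[0,0,0],0.6],[[0.06,-0.001,-0.0824],[0,0,0],0.6],[[0.09,-0.001,-0.0824],[0,0,0],0.6],[[0.12,-0.001,-0.0824],[0,0,0],0.6],[[0.145,-0.001,-0.0824],[0,0,0],0.6],[[0.16,-0.001,-0.0824],[0,0,0],0.6],[[0.168,-0.001,-0.0824],[0,0,0],0.6],[[0.169,-0.001,-0.0824],[0,0,0],0.6],[[0.169,-0.001,-0.0824],[0,0,0],0],[[0.169,-0.001,-0.0824],[0,0,0],0],[[0.169,-0.001,-0.0824],[0,0,0],0],[[0.169,-0.001,-0.0824],[0,0,0],0],[[0.169,-0.001,-0.0824],[0,0,0],0],[[0.169,-0.001,-0.0824],[0,0,0],0],[[0.169,-0.001,-0.0824],[0,0,0],0],[[0.169,-0.001,-0.0824],[0,0,0],0]]}}

```text
clock: 8.8
tool_pos: [0.5467, -0.1778, 0.0685]
orientation: [7.5, 89.7, 0.6]
force: [-0.3, -4.4, 1.2]
opening: 0.0296
```

```bash
python3 - <<'E'
from h import *
o=ctrl.get_obs();R=Rn.from_euler('xyz',o['orientation'],degrees=True).as_matrix()
p=o['tool_pos'];print(o['clock'],p,o['opening'],o['force'],np.round(o['joint_pos'],1));print(np.round(R,3))
off=ctrl.grip_point_offset;print(off)
hinge=np.array([.6259,-.186,.046])
g=p-R[:,0]*off;print('grasp',g)
yb=np.radians(-6.8);xb=np.array([np.cos(yb),np.sin(yb),0]);zb=np.array([0,0,1.]);yv=np.cross(zb,xb)
# arc through the measured grasp point; rotation of tool phi=frac*theta about +block y
for frac in (.5,):
  for th in np.arange(0,1.16,.1):
    Q=Rn.from_rotvec(yv*th);gn=hinge+Q.apply(g-hinge)
    Rt=Rn.from_rotvec(yv*th*frac).as_matrix()@R
    d=R.T@(gn+Rt[:,0]*off-p);w=Rn.from_matrix(R.T@Rt).as_rotvec(degrees=True)
    print(round(th,2),np.round(d,4),np.round(w,1),np.round(gn,3))
E
```

```text
8.8 [ 0.54673969 -0.17775299  0.06851007] 0.02960453670108834 [-0.32427671 -4.37684774  1.18774523] [  1.5  19.7 -23.6   0.  -46.3 -98.4]
[[ 0.005  0.12   0.993]
 [ 0.     0.993 -0.12 ]
 [-1.     0.001  0.005]]
0.0188
grasp [ 0.54665067 -0.17775392  0.08730986]
0.0 [0. 0. 0.] [0. 0. 0.] [ 0.547 -0.178  0.087]
0.1 [-0.0077  0.      0.0036] [ 0.   2.9 -0. ] [ 0.551 -0.178  0.095]
0.2 [-0.0151  0.      0.008 ] [ 0.   5.7 -0. ] [ 0.556 -0.179  0.102]
0.3 [-0.0218  0.      0.0131] [ 0.   8.6 -0. ] [ 0.562 -0.18   0.109]
0.4 [-0.028   0.      0.0188] [ 0.  11.5 -0. ] [ 0.569 -0.18   0.115]
0.5 [-0.0336  0.0001  0.0251] [ 0.  14.3 -0. ] [ 0.576 -0.181  0.12 ]
0.6 [-0.0384  0.0001  0.0319] [ 0.  17.2 -0. ] [ 0.584 -0.182  0.125]
0.7 [-0.0425  0.0001  0.0391] [ 0.  20.1 -0. ] [ 0.592 -0.183  0.129]
0.8 [-0.0459  0.0001  0.0467] [ 0.  22.9 -0. ] [ 0.6   -0.184  0.132]
0.9 [-0.0484  0.0001  0.0545] [ 0.  25.8 -0. ] [ 0.609 -0.185  0.134]
1.0 [-0.05    0.0001  0.0626] [ 0.  28.6 -0. ] [ 0.618 -0.186  0.135]
1.1 [-0.0508  0.0001  0.0707] [ 0.  31.5 -0.1] [ 0.626 -0.187  0.136]
```

Request:
{"op": "drive_tool", "data": {"plan": [[[-0.004,0,0.0016],[0,1.5,0],0],[[-0.0077,0,0.0036],[0,2.9,0],0],[[-0.0115,0,0.0058],[0,4.3,0],0],[[-0.0151,0,0.008],[0,5.7,0],0],[[-0.0185,0,0.0105],[0,7.2,0],0],[[-0.0218,0,0.0131],[0,8.6,0],0],[[-0.025,0,0.016],[0,10,0],0],[[-0.028,0,0.0188],[0,11.5,0],0],[[-0.0308,0,0.022],[0,12.9,0],0],[[-0.0336,0,0.0251],[0,14.3,0],0],[[-0.0336,0,0.0251],[0,14.3,0],0]]}}

```text
clock: 9.72
tool_pos: [0.57, -0.1806, 0.1015]
orientation: [179.9, 75.6, 173.0]
force: [-6.2, -1.0, 3.5]
opening: 0.0296
```

```bash
python3 - <<'E'
from h import *
o=ctrl.get_obs();R=Rn.from_euler('xyz',o['orientation'],degrees=True).as_matrix();p=o['tool_pos'];off=ctrl.grip_point_offset
hinge=np.array([.6259,-.186,.046]);g=p-R[:,0]*off
yb=np.radians(-6.8);xb=np.array([np.cos(yb),np.sin(yb),0]);yv=np.cross([0,0,1.],xb)
r=g-hinge;th0=np.arctan2(.0413,.0798)*0+ (np.pi-np.arctan2(.0413,.0798))-np.arctan2(r[2],r@xb);print('th0',th0,'rad',np.hypot(r[2],r@xb),np.hypot(.0413,.0798),g,o['force'])
for a in np.arange(.1,.71,.1):
    gn=hinge+Rn.from_rotvec(yv*a).apply(r);Rt=Rn.from_rotvec(yv*a*.5).as_matrix()@R
    print(round(th0+a,2),np.round(R.T@(gn+Rt[:,0]*off-p),4),np.round(Rn.from_matrix(R.T@Rt).as_rotvec(degrees=True),1))
E
```

```text
th0 0.4839381403297063 rad 0.08990537969359774 0.08985393703116186 [ 0.57466504 -0.18113682  0.11972813] [-6.1525372  -1.00402046  3.51416647]
0.58 [-0.0065  0.      0.0053] [ 0.   2.9 -0. ]
0.68 [-0.0125  0.      0.0111] [ 0.   5.7 -0. ]
0.78 [-0.0177  0.      0.0176] [ 0.   8.6 -0. ]
0.88 [-0.0223  0.0001  0.0245] [ 0.  11.5 -0. ]
0.98 [-0.0261  0.0001  0.0318] [ 0.  14.3 -0. ]
1.08 [-0.0291  0.0001  0.0395] [ 0.  17.2 -0. ]
1.18 [-0.0313  0.0001  0.0473] [ 0.  20.1 -0. ]
```

Request:
{"op": "drive_tool", "data": {"plan": [[[-0.0034,0,0.0026],[0,1.5,0],0],[[-0.0065,0,0.0053],[0,2.9,0],0],[[-0.0095,0,0.0082],[0,4.3,0],0],[[-0.0125,0,0.0111],[0,5.7,0],0],[[-0.0152,0,0.0143],[0,7.2,0],0],[[-0.0177,0,0.0176],[0,8.6,0],0],[[-0.02,0,0.021],[0,10,0],0],[[-0.0223,0,0.0245],[0,11.5,0],0],[[-0.0243,0,0.028],[0,12.9,0],0],[[-0.0261,0,0.0318],[0,14.3,0],0],[[-0.0277,0,0.0356],[0,15.8,0],0],[[-0.0291,0,0.0395],[0,17.2,0],0],[[-0.0291,0,0.0395],[0,17.2,0],0],[[-0.0291,0,0.0395],[0,17.2,0],0]]}}

```text
clock: 10.88
tool_pos: [0.6148, -0.1858, 0.1199]
orientation: [180.0, 58.3, 173.1]
force: [-3.6, -0.2, 3.9]
opening: 0.0299
```

```bash
python3 - <<'E'
from h import *
o=ctrl.get_obs();R=Rn.from_euler('xyz',o['orientation'],degrees=True).as_matrix();p=o['tool_pos'];g=p-R[:,0]*ctrl.grip_point_offset
r=g-np.array([.6259,-.186,.046]);yb=np.radians(-6.8);x=r@[np.cos(yb),np.sin(yb),0]
print('th',np.pi-np.arctan2(.0413,.0798)-np.arctan2(r[2],x),'rad',np.hypot(x,r[2]),o['force'],o['opening'],o['clock'])
S=ctrl.snapshot("scene");T=ctrl.snapshot("top")
a=cv2.resize(S[120:300,130:430],(600,360),interpolation=cv2.INTER_CUBIC);b=cv2.resize(T[90:240,90:420],(600,240),interpolation=cv2.INTER_CUBIC)
cv2.imwrite('pics/fin.png',np.vstack([a,b[:240]]))
E
```

```text
th 1.0798861806457094 rad 0.08988525402275031 [-3.63179991 -0.18640585  3.9298303 ] 0.02987189510300126 10.8833
```

View pics/fin.png

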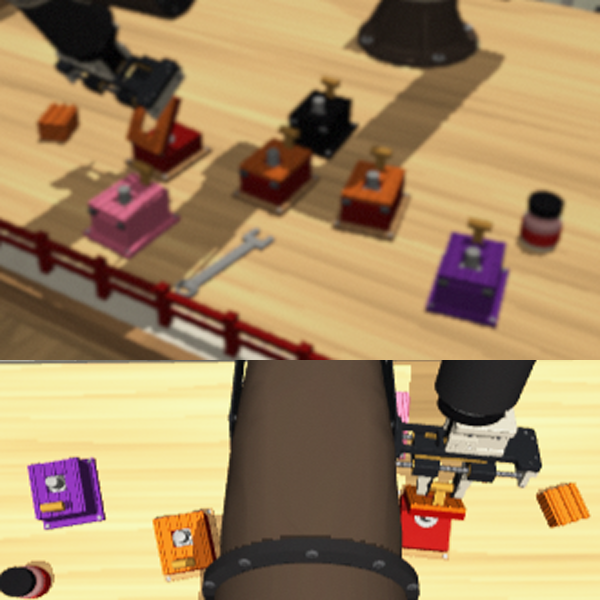

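The right cap stands open at about (160,125) in the scene half, held by the gripper. The other two caps are shut, and the jar, spanner and tiles are where they were. Handing in.

```bash
python3 -c "
from plant import ctrl
o=ctrl.get_obs();print(o['tool_pos'],o['opening'],o['force']);print(ctrl.close_job())"
```

```text
[ 0.6146414  -0.18575696  0.11987097] 0.029466839258973133 [-2.95366709  0.32727831  3.0900927 ]
the job is handed in; nothing more can be done
None
```

The loose bolt is on the right-hand orange block, at about (0.581, -0.181). I lifted that block's cap by its brass handle and was still holding it open when I handed the job in, at about 11 s of the 48 s allowed.

- **Finding the bolt:** the middle bolt held firm under 8.5 N. The right-hand one sank about 7 mm under roughly 1–2 N and then bottomed out. I did not tap the left bolt, since the loose one was already found. All caps were shut during the tapping.
- **Lifting the cap:** from the arm's pose I put the cap at about 1.08 rad (0.75 was needed). The handle stayed the expected distance from the hinge, the fingers were 29.5 mm apart on the 30 mm bar, and the force was about 4 N.
- **Everything else:** the last pictures show the other two caps shut and the jar, spanner and tiles looking unmoved. That was judged by eye, not measured.
- **Disagreements:** the trained networks often missed the right-hand block's bolt and handle or placed them wrongly, so I used positions fitted from the wrist pictures. One rough two-view height for the middle bolt came out at 64 mm. Touching it gave 76 mm, which matches the description.

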